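Refill the laundry dosing unit with the power isolated

ROBOT

A 6-joint arm with a two-finger parallel gripper is mounted at the origin on the work surface. World frame = base frame: x ahead of the robot, y to its left, z up, the work surface at z = 0. Lengths are in m, angles in rad, forces in N, time in s.
With the tool pointing down it reaches from about 0.35 to 0.975 m from the base axis. Payload 4.9 kg.
Tool frame: the origin (TCP) lies at the very end of the fingers, on their centre line; the grasp point (between the pads) lies ctrl.hold_point_z behind it (ctrl.hold_point_z is the distance from the TCP to the grasp point, in m); z points along the fingers, y is the line along which they close (so a half turn about z gives the same grasp; the last joint's range is limited). The gripper opens to 85 mm and grips with 20 to 120 N. Pads are 22 mm wide; open, the fingers measure 114 mm over their backs; the gripper's body (76 mm by 85 mm) begins 54 mm behind the grasp point. The pads swing forward as they close: fully open they stand 13 mm farther back than shut.
Start: joints at [-0.119, 0.053, 1.613, -0, 1.476, -0.119], TCP at [0.625, 0, 0.231] pointing down, gripper open.
Joint ranges: [-3.01, 3.01], [-1.01, 2.22], [0.06, 2.58], [-1.02, 4.17], [0.09, 2.62], [-3.14, 3.14]. Speed limits (rad/s): [2.57, 2.57, 3.14, 3.14, 3.14, 3.14].

INTERFACE

Orientations are given as a rotation vector (axis times angle).
In Python, from station import ctrl gives the robot as it stands. The module is installed in compiled form; this text tells all that it offers.
- The arm moves only by the tool jog_arm, never from a script. Its argument "deltas" is a list of rows, each a list of 3 entries, a list of its own where there are three numbers: the closure, from -1 (fully open) to 1 (shut), then the shift along the world's x, y, z scaled (see below), then the turn, a rotation vector about the world's x, y, z scaled (see below). A call has 1 to 12 rows; each row is the pose to reach, as a shift and turn from the pose commanded when the call began, turning the shorter way round; what a row does not reach only later rows make up. The controller multiplies each number of a shift by 0.4 m and each number of a turn by 180 degrees. A row lasts 1/12 s, in which the tool goes at most 41.7 mm and 7.16 degrees, less where a joint would pass 70% of its speed; a pose out of reach is approached as far as the arm can. A call with a number of a shift or a turn outside -1 to 1 is refused whole. A call with a gripper value outside its range is refused whole. The fingers move at their own pace and stop on an object; "squeeze" is the grip in N (left out, the last holds). Time passes only in rows, so rows that repeat a pose let the fingers close. It gives the time, the measured TCP pose, the force, the opening and the grip force at its end, in the units of the state.
- ctrl.get_obs(): the state, without advancing time (a new reading comes with each control period).
- ctrl.get_image(name): name is "scene" or "side" or "wrist"; returns the picture (420x560x3 uint8, red, green, blue); there is no depth.
- ctrl.get_calibration(name): a dict with "K" (3x3 intrinsics, pixels), "extrinsics" (4x4, takes a point from world to camera coordinates). Camera axes: x right, y down, z forward; pixel columns grow to the right and rows downward; lengths in m; the calibration is good to about 2 mm. A picture is of the moment at which its call begins: read the wrist's pose just before it. get_calibration takes no time and is no camera call; for the wrist camera it gives the pose at the moment of the call.
- ctrl.finish_job(): hands the job in; it is judged then, once.
The state is a dict: "t": time; "q": joint angles; "dq": joint speeds; "effort": joint torques, N m; "tool_pos": TCP position; "tool_rot": TCP orientation; "contact_force": force on the tool from outside, world axes, zero at the start; "wrist_torque": the same for the moment, N m; "opening": finger opening in m; "grip_force": force on a finger pad.
Only numpy, scipy, OpenCV 4.12 (cv2) and the standard library are available. Lean on these libraries where they do the work, as an engineer would, in place of code of your own. Each camera call takes 0.05 s, during which the arm holds its last target. There are 200 camera calls.

TASK

Switch the dosing unit off at its isolator (red lever, yellow plate), then scoop washing tablets from the blue tub and tip at least three into the unit's clear hopper with no tablet left lying anywhere but in hopper or tub; use the scoop, never your fingers, on the tablets. Stand the scoop back on its black mat, well on it and upright, and last of all switch the unit on again. Leave the other isolator on, and the bottle and jar where they are.

Things in the scene. Friction and masses are not known exactly. Their poses are not given: they have to be found in the camera images.
- isolator (a joint): The dosing unit's isolator: angle of its toggle lever with the RED grip. 0 = OFF, lever leaning 0.6 rad from upright toward the box's own -x side (the near side, white stripe); 1.2 = ON, leaning 0.6 rad toward its +x side (far side, green stripe). The grip is weighted: once past upright (0.6) the lever drops to that end and stays. About 2 N on the grip moves it.
- isolator_box: Fixed grey box 100 x 80 x 60 mm (x, y, z) with YELLOW top plate carrying the red lever; origin at centre of its underside. The lever's hinge line runs along the box's y axis, 65 mm above the origin.
- isolator_tip (a point): Middle of the red grip of the dosing unit's lever: a bar 20 mm thick and 80 mm long along the hinge direction, 85 mm from the hinge line.
- neighbour (a joint): Lever angle of the other isolator, same build and same meaning, but with BLACK grip and WHITE plate; it feeds another machine, is ON (1.2) and stays ON.
- neighbour_box: The other isolator's fixed grey box with white plate, 100 x 80 x 60 mm, origin at centre of underside.
- neighbour_tip (a point): Middle of the black grip of the other isolator's lever (bar 20 x 80 mm).
- hopper: Dosing unit, fixed: white base 150 x 150 x 40 mm with an open clear hopper on top, blue rim 105 mm above the table, inner opening 138 x 138 mm, inner floor at 46 mm. Origin at centre of underside.
- hopper_mid (a point): Middle of the hopper's inside, on its axis 70 mm above the table; a tablet inside is within 90 mm of it.
- tub: Fixed blue open tub 280 x 110 x 45 mm (x, y, z), walls and floor 5 mm, with six tablets lying in the half towards its own -x end (the near end); the other half is free for the scoop. Origin at centre of underside.
- mat: Fixed black mat 160 x 120 x 4 mm, the scoop's place. Origin at centre of underside.
- scoop: Steel scoop, 140 g, standing on the mat. Origin at its underside; mouth looks to its -x. Floor plate 105 x 90 mm, 2.5 mm thick; back wall 35 mm high at x = +50 mm; side walls 32 mm high that end 35 mm short of the lip; inner width 84 mm.
- scoop_lip (a point): Middle of the scoop's front lip, at its underside: 55 mm to -x of the scoop's origin.
- scoop_grip (a point): Grip point in the scoop's upright orange handle, which stands over the back wall: handle 30 mm (x) x 22 mm (y), from 34 to 124 mm above the underside; this point is at x = +42 mm, y = 0, z = 100 mm of the scoop. Grip across its y faces from above.
- bottle: Loose blue detergent bottle, 72 mm across and 150 mm tall, beyond the work. Bystander. Origin at centre of underside.
- jar: Loose jar with red cap, 80 mm across and 90 mm tall. Bystander. Origin at centre of underside.
- tablet0: Loose green washing tablet, a smooth slippery disc 34 mm across, 22 mm thick, 20 g, with bevelled rims. Origin at centre of its underside.
- tablet1: Loose white washing tablet, a smooth slippery disc 34 mm across, 22 mm thick, 20 g, with bevelled rims. Origin at centre of its underside.
- tablet2: Loose green washing tablet, a smooth slippery disc 34 mm across, 22 mm thick, 20 g, with bevelled rims. Origin at centre of its underside.
- tablet3: Loose white washing tablet, a smooth slippery disc 34 mm across, 22 mm thick, 20 g, with bevelled rims. Origin at centre of its underside.
- tablet4: Loose green washing tablet, a smooth slippery disc 34 mm across, 22 mm thick, 20 g, with bevelled rims. Origin at centre of its underside.
- tablet5: Loose white washing tablet, a smooth slippery disc 34 mm across, 22 mm thick, 20 g, with bevelled rims. Origin at centre of its underside.

How it is judged:
On the way, in this order (a step that is already met when the one before it is completed fails the run):
1. the dosing unit's isolator is switched off while the hopper holds no tablet (value of joint isolator below 0.2 rad and not (distance between tablet0 and hopper_mid below 0.09 m) and not (distance between tablet1 and hopper_mid below 0.09 m) and not (distance between tablet2 and hopper_mid below 0.09 m) and not (distance between tablet3 and hopper_mid below 0.09 m) and not (distance between tablet4 and hopper_mid below 0.09 m) and not (distance between tablet5 and hopper_mid below 0.09 m)), for 0.3 s.
2. at least three tablets lie in the hopper with the isolator still off (value of joint isolator below 0.2 rad and (distance between each of tablet0, tablet1, tablet2 and hopper_mid below 0.09 m or distance between each of tablet0, tablet1, tablet3 and hopper_mid below 0.09 m or distance between each of tablet0, tablet1, tablet4 and hopper_mid below 0.09 m or distance between each of tablet0, tablet1, tablet5 and hopper_mid below 0.09 m or distance between each of tablet0, tablet2, tablet3 and hopper_mid below 0.09 m or distance between each of tablet0, tablet2, tablet4 and hopper_mid below 0.09 m or distance between each of tablet0, tablet2, tablet5 and hopper_mid below 0.09 m or distance between each of tablet0, tablet3, tablet4 and hopper_mid below 0.09 m or distance between each of tablet0, tablet3, tablet5 and hopper_mid below 0.09 m or distance between each of tablet0, tablet4, tablet5 and hopper_mid below 0.09 m or distance between each of tablet1, tablet2, tablet3 and hopper_mid below 0.09 m or distance between each of tablet1, tablet2, tablet4 and hopper_mid below 0.09 m or distance between each of tablet1, tablet2, tablet5 and hopper_mid below 0.09 m or distance between each of tablet1, tablet3, tablet4 and hopper_mid below 0.09 m or distance between each of tablet1, tablet3, tablet5 and hopper_mid below 0.09 m or distance between each of tablet1, tablet4, tablet5 and hopper_mid below 0.09 m or distance between each of tablet2, tablet3, tablet4 and hopper_mid below 0.09 m or distance between each of tablet2, tablet3, tablet5 and hopper_mid below 0.09 m or distance between each of tablet2, tablet4, tablet5 and hopper_mid below 0.09 m or distance between each of tablet3, tablet4, tablet5 and hopper_mid below 0.09 m)), for 0.2 s.
3. the scoop stands on its mat with the isolator still off (value of joint isolator below 0.2 rad and horizontal distance between scoop and mat below 0.05 m and angle between scoop's own z axis and vertical below 0.15 rad and z of scoop in the frame of mat below 0.012 m), for 0.2 s.
At the end, for the whole second after the job is handed in: The dosing unit's isolator is on (above 1.0 rad); at least three tablets lie in the hopper and every other one in hopper or tub; the scoop stands still and upright (within 0.15 rad) on the mat, its origin within 50 mm of the mat's centre; the other isolator is on (value of joint each of isolator, neighbour above 1 rad and (distance between each of tablet0, tablet1, tablet2 and hopper_mid below 0.09 m or distance between each of tablet0, tablet1, tablet3 and hopper_mid below 0.09 m or distance between each of tablet0, tablet1, tablet4 and hopper_mid below 0.09 m or distance between each of tablet0, tablet1, tablet5 and hopper_mid below 0.09 m or distance between each of tablet0, tablet2, tablet3 and hopper_mid below 0.09 m or distance between each of tablet0, tablet2, tablet4 and hopper_mid below 0.09 m or distance between each of tablet0, tablet2, tablet5 and hopper_mid below 0.09 m or distance between each of tablet0, tablet3, tablet4 and hopper_mid below 0.09 m or distance between each of tablet0, tablet3, tablet5 and hopper_mid below 0.09 m or distance between each of tablet0, tablet4, tablet5 and hopper_mid below 0.09 m or distance between each of tablet1, tablet2, tablet3 and hopper_mid below 0.09 m or distance between each of tablet1, tablet2, tablet4 and hopper_mid below 0.09 m or distance between each of tablet1, tablet2, tablet5 and hopper_mid below 0.09 m or distance between each of tablet1, tablet3, tablet4 and hopper_mid below 0.09 m or distance between each of tablet1, tablet3, tablet5 and hopper_mid below 0.09 m or distance between each of tablet1, tablet4, tablet5 and hopper_mid below 0.09 m or distance between each of tablet2, tablet3, tablet4 and hopper_mid below 0.09 m or distance between each of tablet2, tablet3, tablet5 and hopper_mid below 0.09 m or distance between each of tablet2, tablet4, tablet5 and hopper_mid below 0.09 m or distance between each of tablet3, tablet4, tablet5 and hopper_mid below 0.09 m) and (distance between tablet0 and hopper_mid below 0.09 m or (x of tablet0 in the frame of tub between -0.137 and 0.137 m and y of tablet0 in the frame of tub between -0.053 and 0.053 m)) and (distance between tablet1 and hopper_mid below 0.09 m or (x of tablet1 in the frame of tub between -0.137 and 0.137 m and y of tablet1 in the frame of tub between -0.053 and 0.053 m)) and (distance between tablet2 and hopper_mid below 0.09 m or (x of tablet2 in the frame of tub between -0.137 and 0.137 m and y of tablet2 in the frame of tub between -0.053 and 0.053 m)) and (distance between tablet3 and hopper_mid below 0.09 m or (x of tablet3 in the frame of tub between -0.137 and 0.137 m and y of tablet3 in the frame of tub between -0.053 and 0.053 m)) and (distance between tablet4 and hopper_mid below 0.09 m or (x of tablet4 in the frame of tub between -0.137 and 0.137 m and y of tablet4 in the frame of tub between -0.053 and 0.053 m)) and (distance between tablet5 and hopper_mid below 0.09 m or (x of tablet5 in the frame of tub between -0.137 and 0.137 m and y of tablet5 in the frame of tub between -0.053 and 0.053 m)) and horizontal distance between scoop and mat below 0.05 m and angle between scoop's own z axis and vertical below 0.15 rad and z of scoop in the frame of mat below 0.012 m and linear speed of scoop below 0.02 m/s); the robot touches nothing.
It fails at once if the fingers touch a tablet (contact force between the fingers and tablet0 above 0.5 N or contact force between the fingers and tablet1 above 0.5 N or contact force between the fingers and tablet2 above 0.5 N or contact force between the fingers and tablet3 above 0.5 N or contact force between the fingers and tablet4 above 0.5 N or contact force between the fingers and tablet5 above 0.5 N).
It fails at once if the other isolator is moved out of its ON detent (value of joint neighbour below 0.8 rad).
It fails at once if the bottle or the jar is shifted more than 30 mm or tipped ((distance of bottle from where it was at the start of the episode above 0.03 m or angle between bottle's own z axis and vertical above 0.3 rad) or (distance of jar from where it was at the start of the episode above 0.03 m or angle between jar's own z axis and vertical above 0.3 rad)).
It also fails if it takes over 72 s, if anything falls off the work surface, if the arm or the gripper's body presses on something with over 40 N, if the wrist force passes 120 N, or if a joint passes its speed limit or range.

## Working session

There is one attempt and no reset: what is moved stays moved. The work goes in short steps, Python scripts to look and compute and a tool call to move; the robot and the scene stay as the last step left them, time stands still between calls to the robot, and variables do not carry over. Pictures are saved under pics/ and viewed, at most 10 in all, crops included, and the job is handed in when it is done.

Besides the shell and the picture viewer there is one more tool, called after ">>>" as name(argument=value, ...), one argument or row to a line, values as JSON. jog_arm: Moves the arm, as the interface text tells. Its arguments: {"type":"object","properties":{"deltas":{"type":"array","items":{"type":"array"}},"squeeze":{"type":"number"}},"required":["deltas"]}

```bash
mkdir -p pics; python3 - <<'E'
from station import ctrl
import cv2
for n in ["scene","side"]:
    im=ctrl.get_image(n); cv2.imwrite(f"pics/{n}0.png",cv2.resize(im[:,:,::-1],(800,600),interpolation=cv2.INTER_CUBIC))
    c=ctrl.get_calibration(n); print(n,c["K"].round(1).tolist(),c["extrinsics"].round(4).tolist())
o=ctrl.get_obs(); print(o["t"],o["tool_pos"],o["tool_rot"],o["opening"],ctrl.hold_point_z)
E
```

```text
scene [[530.1, 0.0, 276.0], [0.0, 530.1, 207.9], [0.0, 0.0, 1.0]] [[-0.67, 0.7424, 0.0, 0.3886], [0.5176, 0.4672, -0.7169, -0.2128], [-0.5322, -0.4803, -0.6972, 1.8957], [0.0, 0.0, 0.0, 1.0]]
side [[482.4, 0.0, 288.8], [0.0, 482.4, 208.0], [0.0, 0.0, 1.0]] [[0.9968, -0.0769, -0.0219, -0.5756], [-0.0626, -0.5788, -0.813, 0.1157], [0.0499, 0.8118, -0.5818, 1.2595], [0.0, 0.0, 0.0, 1.0]]
0.1 [6.24444634e-01 7.14823070e-05 2.30178961e-01] [-2.22042576e+00 -2.22037946e+00  1.73481602e-03] 0.0856824919850659 0.0187
```

View pics/scene0.png

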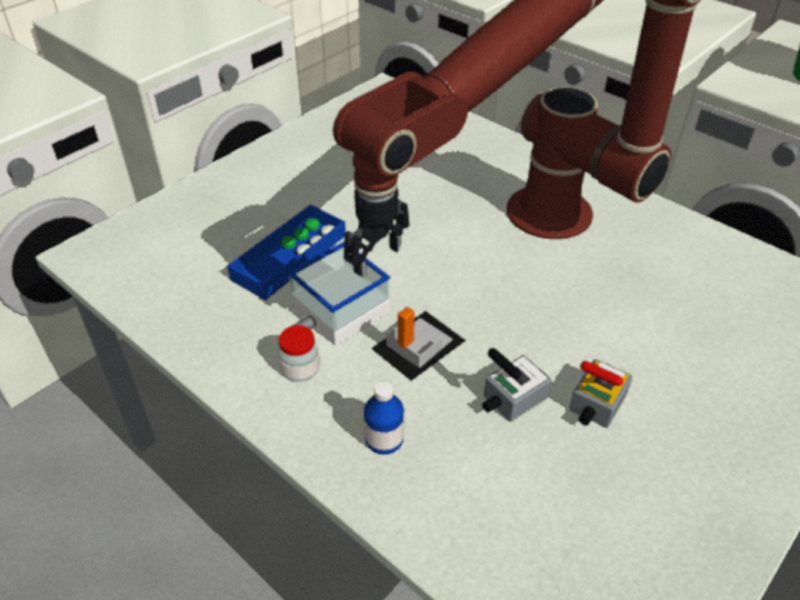

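View pics/side0.png

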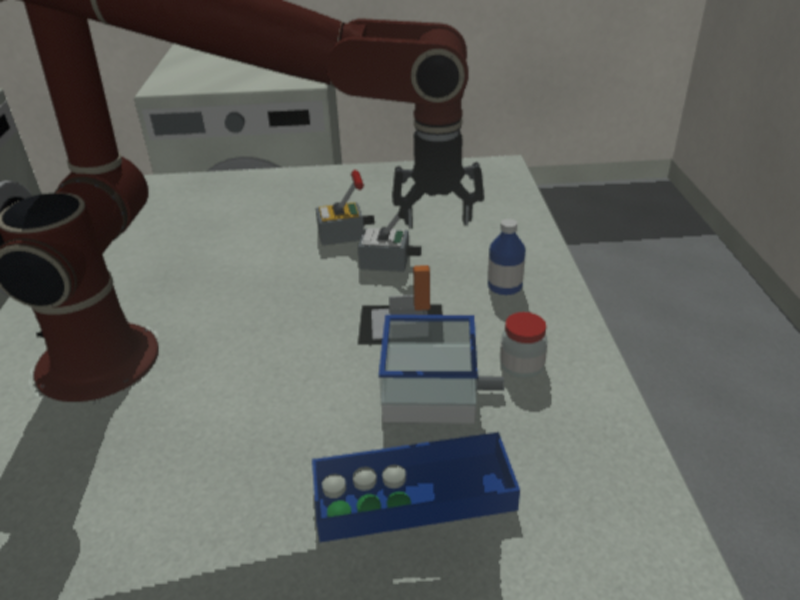

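The pictures show the tub (side ~315-517, 440-535), hopper, mat with scoop, the red and black levers (both ON, leaning +x), bottle and jar. I'll enlarge them to read off pixels.

```bash
python3 - <<'E'
import cv2
from station import ctrl
def crop(n,x,y,w,h,s,o):
    im=ctrl.get_image(n)[:,:,::-1][y:y+h,x:x+w]
    im=cv2.resize(im,(w*s,h*s),interpolation=cv2.INTER_CUBIC); im=cv2.convertScaleAbs(im,alpha=1.3,beta=15)
    for u in range(0,w,20):
        cv2.line(im,(u*s,0),(u*s,6),(0,0,255),1); cv2.putText(im,str(x+u),(u*s,16),0,.35,(0,0,255),1)
    for v in range(0,h,20):
        cv2.line(im,(0,v*s),(6,v*s),(0,0,255),1); cv2.putText(im,str(y+v),(8,v*s+4),0,.35,(0,0,255),1)
    cv2.imwrite(f"pics/{o}.png",im)
crop("side",210,110,160,132,5,"sA")
crop("side",210,210,180,170,4-1,"sB")
crop("scene",150,140,300,160,2,"cA0")
crop("scene",250,210,200,120,4,"cA")
E
```

```text
(no output)
```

View pics/sA.png

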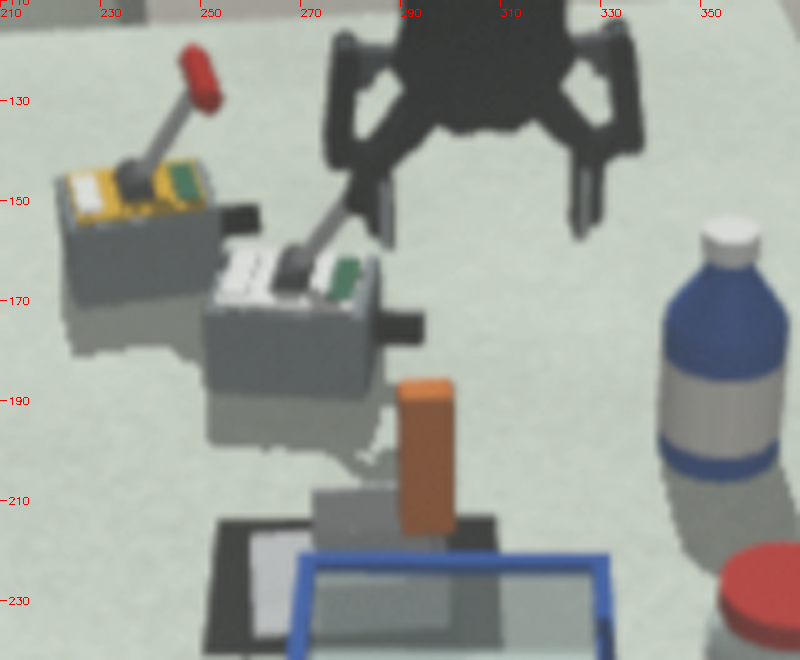

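View pics/sB.png

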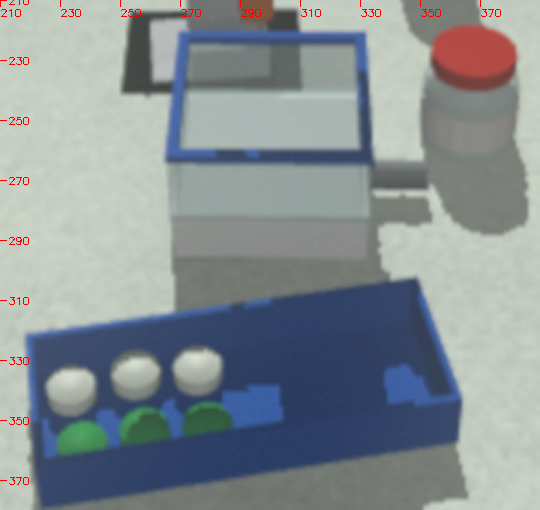

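View pics/cA.png

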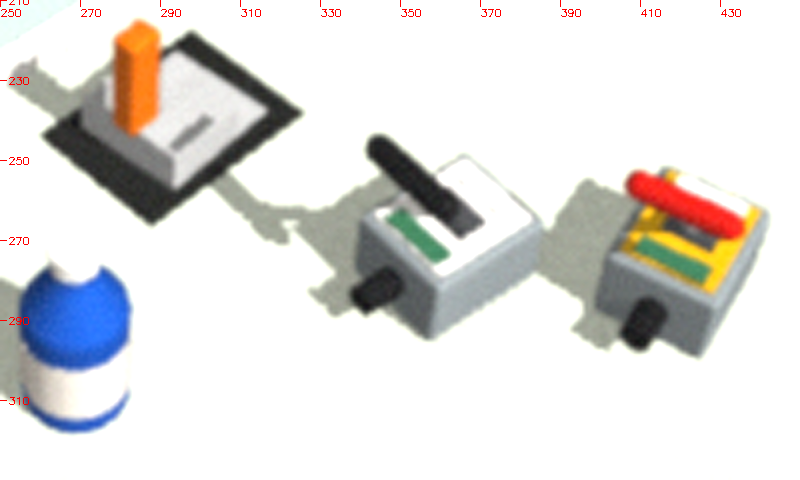

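The crops give clear corners for both isolators, mat, scoop, hopper and tub, and the tablets lie in two rows of three (white to the +y wall, green to the -y wall). Fitting poses next.

```bash
cat > h.py <<'E'
import numpy as np, cv2
from scipy.optimize import least_squares
from station import ctrl
def proj(n,P):
    c=ctrl.get_calibration(n); E=c["extrinsics"]; p=(E[:3,:3]@np.atleast_2d(P).T).T+E[:3,3]
    p=p@c["K"].T; return p[:,:2]/p[:,2:]
def ray(n,u,v,z):
    c=ctrl.get_calibration(n); E=c["extrinsics"]; R=E[:3,:3]; o=-R.T@E[:3,3]
    d=R.T@np.linalg.solve(c["K"],[u,v,1]); return o+d*(z-o[2])/d[2]
def T(p,P):
    c,s=np.cos(p[2]),np.sin(p[2]); P=np.atleast_2d(P)
    return np.c_[p[0]+c*P[:,0]-s*P[:,1],p[1]+s*P[:,0]+c*P[:,1],P[:,2]]
def fit(name,obs,p0):
    f=lambda p:np.concatenate([(proj(n,T(p,[P]))[0]-uv) for n,P,uv in obs])
    r=least_squares(f,p0,loss="soft_l1"); print(name,r.x.round(4).tolist(),"res",f(r.x).round(1).tolist()); return r.x
E
python3 - <<'E'
from h import *
A=lambda u,v:(210+u/5,110+v/5); B=lambda u,v:(210+u/3,210+v/3); C=lambda u,v:(250+u/4,210+v/4); S=lambda u,v:(u*.7,v*.7)
s,c="side","scene"; a,b,h=.05,.04,.06
L=[.085*np.sin(.6),0,.065+.085*np.cos(.6)]
red=fit("red",[(s,[-a,-b,0],A(75,307)),(s,[a,-b,0],A(215,292)),(s,[a,-b,h],A(215,207)),(s,[-a,b,h],A(57,178)),(s,[a,b,h],A(203,160)),(s,L,A(200,79)),
 (c,[-a,b,h],C(767,213)),(c,[-a,-b,h],C(667,168)),(c,[a,-b,h],C(603,250)),(c,[a,b,h],C(705,297)),(c,[a,b,0],C(698,355)),(c,L,C(686,206))],[.5,.4,0])
ne=fit("nei",[(s,[-a,b,h],A(225,247)),(s,[-a,-b,h],A(204,306)),(s,[-a,-b,0],A(207,388)),(s,[a,-b,0],A(368,398)),(s,[a,-b,h],A(370,318)),(s,[a,b,h],A(378,255)),
 (c,[-a,-b,h],C(463,153)),(c,[-a,b,h],C(541,222)),(c,[a,b,h],C(434,277)),(c,[a,b,0],C(430,338)),(c,[a,-b,h],C(358,222))],[.55,.3,0])
m=.004
mat=fit("mat",[(s,[-.08,.06,m],A(218,518)),(s,[.08,.06,m],A(496,516)),(s,[-.08,-.06,m],A(203,655)),(c,[-.08,-.06,m],C(191,32)),(c,[-.08,.06,m],C(302,112)),(c,[.08,.06,m],C(152,225)),(c,[.08,-.06,m],C(43,135))],[.6,.1,0])
z=.006
H=[.042,0,.128]
sc=fit("scoop",[(s,[-.055,.045,z],A(250,533)),(s,[-.055,-.045,z],A(253,638)),(s,[.027,.011,.128],A(399,383)),(s,[.057,.011,.128],A(452,380)),(s,[.027,-.011,.128],A(399,398)),(s,[.057,-.011,.128],A(453,398)),
 (c,[-.055,.045,z],C(268,110)),(c,[.05,.045,z],C(175,188)),(c,H,C(137,31))],[.6,.1,0])
q,r=.075,.072
ho=fit("hopper",[(s,[-r,r,.105],B(180,34)),(s,[r,r,.105],B(365,33)),(s,[-r,-r,.105],B(167,160)),(s,[r,-r,.105],B(372,162)),(s,[-q,-q,0],B(175,256)),(s,[q,-q,0],B(368,258)),
 (c,[r,-r,.105],S(291,276)),(c,[r,r,.105],S(335,309)),(c,[-r,r,.105],S(389,278)),(c,[q,q,0],S(338,340))],[.6,-.1,0])
tu=fit("tub",[(s,[-.14,.055,.045],B(26,336)),(s,[.14,.055,.045],B(417,280)),(s,[.14,-.055,.045],B(461,400)),(s,[-.14,-.055,0],B(42,506)),(s,[.14,-.055,0],B(458,440)),
 (c,[-.14,-.055,.045],S(311,207)),(c,[.14,.055,0],S(266,297)),(c,[.14,-.055,.045],S(228,267))],[.6,-.3,0.1])
R=lambda p,w:(np.array([[np.cos(p[2]),np.sin(p[2])],[-np.sin(p[2]),np.cos(p[2])]])@(w[:2]-p[:2])).round(3)
for uv in [(71,385),(135,370),(198,365),(82,437),(147,422),(208,415)]:
    w=ray(s,*B(*uv),.027); print("tab",w.round(3),R(tu,w))
print("bottle",ray(s,*A(720,455),0),"jar top",ray(s,*B(474,52),.09))
E
```

```text
red [0.44, 0.404, 0.1125] res [-0.6, 0.8, 1.8, 0.3, 0.7, 1.2, -0.8, -1.1, -0.1, -0.8, -0.1, 0.1, 2.1, -0.6, -0.1, -2.3, -0.2, 0.2, 2.3, 2.5, -0.4, 1.7, -1.4, -0.8]
nei [0.539, 0.2788, -0.1935] res [-0.0, -0.4, -0.4, 1.1, 0.3, 1.4, 0.3, 0.9, -0.6, 0.1, 1.0, -0.7, 0.1, -0.8, 1.3, -0.3, 0.9, 3.7, -0.5, 2.2, -0.5, -1.5]
mat [0.56, 0.0493, -0.0761] res [-0.4, -0.1, 0.2, -0.8, -0.0, -0.8, -0.2, -0.9, 0.6, -0.2, -0.2, 0.3, -1.5, -0.1]
scoop [0.558, 0.0481, -0.0162] res [0.0, 0.3, -0.2, -0.6, -0.9, -1.1, -0.1, -1.1, -0.4, 0.5, 0.4, -0.1, -0.4, -0.2, -0.6, -0.0, -0.3, 0.3]
hopper [0.5947, -0.1403, -0.0951] res [0.3, 0.2, -2.1, 0.2, 1.4, -2.0, -1.1, -3.0, -0.5, 0.8, 0.1, -0.0, -0.2, -1.8, -0.3, 0.5, -0.4, -1.1, -0.6, 4.8]
tub [0.5519, -0.3535, 0.0913] res [-0.5, -1.2, 0.1, -1.3, 0.5, -0.6, -0.5, 0.7, -0.1, 0.6, -0.2, -1.9, -0.3, 2.8, -0.6, -0.9]
tab [ 0.438 -0.345  0.027] [-0.112  0.019]
tab [ 0.482 -0.337  0.027] [-0.068  0.023]
tab [ 0.526 -0.336  0.027] [-0.025  0.019]
tab [ 0.446 -0.389  0.027] [-0.108 -0.026]
tab [ 0.489 -0.381  0.027] [-0.065 -0.022]
tab [ 0.53  -0.379  0.027] [-0.024 -0.023]
bottle [0.7819407  0.15117387 0.        ] jar top [ 0.76559272 -0.09028708  0.09      ]
```

>>> jog_arm(
  deltas=[
    [1,[-0.2,0.95,0],[0,0,0]],
    [1,[-0.2,0.95,0],[0,0,0]],
    [1,[-0.2,0.95,0],[0,0,0]],
    [1,[-0.2,0.95,0],[0,0,0]],
    [1,[-0.2,0.95,0],[0,0,0]],
    [1,[-0.2,0.95,0],[0,0,0]],
    [1,[-0.2,0.95,0],[0,0,0]],
    [1,[-0.2,0.95,0],[0,0,0]],
    [1,[-0.2,0.95,0],[0,0,0]],
    [1,[-0.2,0.95,0],[0,0,0]],
    [1,[-0.2,0.95,0],[0,0,0]],
    [1,[-0.2,0.95,0],[0,0,0]],
  ],
  squeeze=40,
)

```text
t: 1.3
tool_pos: [0.5447, 0.3802, 0.231]
tool_rot: [2.219, 2.223, -0.001]
contact_force: [-0.9, 0.2, -0.2]
opening: -0.0003
grip_force: 0.0
```

>>> jog_arm(
  deltas=[
    [1,[0,0.07,-0.1],[0,0,0]],
    [1,[0,0.07,-0.2],[0,0,0]],
    [1,[0,0.07,-0.265],[0,0,0]],
    [1,[0,0.07,-0.265],[0,0,0]],
    [1,[0,0.07,-0.265],[0,0,0]],
  ],
)

```text
t: 1.72
tool_pos: [0.5443, 0.4056, 0.123]
tool_rot: [-2.223, -2.219, 0.008]
contact_force: [0.8, 0.9, 0.7]
opening: 0.0
grip_force: 0.0
```

>>> jog_arm(
  deltas=[
    [1,[-0.07,0,0],[0,0,0]],
    [1,[-0.14,0,0.02],[0,0,0]],
    [1,[-0.2,0,0.02],[0,0,0]],
    [1,[-0.25,0,0.02],[0,0,0]],
    [1,[-0.29,0,0.02],[0,0,0]],
    [1,[-0.29,0,0.02],[0,0,0]],
    [1,[-0.29,0,0.02],[0,0,0]],
    [1,[-0.24,0,0.1],[0,0,0]],
    [1,[-0.24,0,0.2],[0,0,0]],
    [1,[-0.24,0,0.27],[0,0,0]],
  ],
)

```text
t: 2.55
tool_pos: [0.4518, 0.4078, 0.238]
tool_rot: [2.223, 2.218, 0.008]
contact_force: [0.9, 0.5, 1.4]
opening: 0.0001
grip_force: 0.0
```

```bash
python3 - <<'E'
from h import *
o=ctrl.get_obs(); print(o["t"],o["tool_pos"],o["q"].round(2))
im=ctrl.get_image("side")[:,:,::-1][100:190,200:330]; cv2.imwrite("pics/lev.png",cv2.resize(im,None,fx=4,fy=4))
E
```

```text
2.55 [0.45182485 0.40782873 0.23801332] [ 0.61  0.01  1.65 -0.    1.48  0.61]
```

View pics/lev.png

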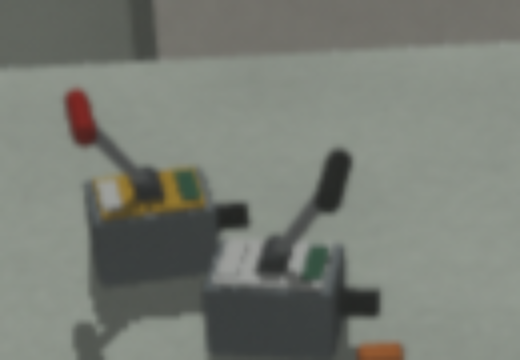

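Red lever now leans left (OFF), black lever still ON. Going to the scoop.

>>> jog_arm(
  deltas=[
    [-1,[0.378,-0.9,0],[0,0,0.495]],
    [-1,[0.378,-0.9,0],[0,0,0.495]],
    [-1,[0.378,-0.9,0],[0,0,0.495]],
    [-1,[0.378,-0.9,0],[0,0,0.495]],
    [-1,[0.378,-0.9,0],[0,0,0.495]],
    [-1,[0.378,-0.9,0],[0,0,0.495]],
    [-1,[0.378,-0.9,0],[0,0,0.495]],
    [-1,[0.378,-0.9,0],[0,0,0.495]],
    [-1,[0.378,-0.9,0],[0,0,0.495]],
    [-1,[0.378,-0.9,0],[0,0,0.495]],
    [-1,[0.378,-0.9,0],[0,0,0.495]],
    [-1,[0.378,-0.9,0],[0,0,0.495]],
  ],
)

```text
t: 3.6
tool_pos: [0.6022, 0.0441, 0.2349]
tool_rot: [0.228, 3.131, -0.001]
contact_force: [-0.5, 0.8, 0.8]
opening: 0.0854
grip_force: 0.0
```

>>> jog_arm(
  deltas=[
    [-1,[0,0,0],[0,0,0.03]],
    [-1,[0,0,0],[0,0,0.03]],
    [-1,[0,0,0],[0,0,0.03]],
  ],
)

```text
t: 3.85
tool_pos: [0.6012, 0.047, 0.2345]
tool_rot: [0.087, 3.138, -0.0]
contact_force: [0.3, -0.5, -0.3]
opening: 0.0856
grip_force: 0.0
```

```bash
python3 - <<'E'
from h import *
from scipy.spatial.transform import Rotation as R
o=ctrl.get_obs(); M=R.from_rotvec(o["tool_rot"]).as_matrix(); print(o["tool_pos"],o["q"].round(2)); print(M.round(4))
im=ctrl.get_image("wrist"); cv2.imwrite("pics/w.png",im[:,:,::-1])
print("handle centre px", proj("wrist",[[.6,.0474,.128]]))
for z,P in [(.006,[-.055,.045]),(.006,[-.055,-.045]),(.128,[.027,.011]),(.128,[.057,-.011])]:
    print(proj("wrist",T([.558,.0481,-.0162],[P+[z]])).round(0))
E
```

```text
[0.60116705 0.04700031 0.23452753] [-0.05 -0.    1.66 -0.    1.48 -1.56]
[[-9.985e-01  5.530e-02  2.100e-03]
 [ 5.530e-02  9.985e-01 -3.000e-04]
 [-2.100e-03 -2.000e-04 -1.000e+00]]
handle centre px [[274.28411326 204.95518472]]
[[318.  66.]]
[[223.  70.]]
[[289. 184.]]
[[260. 225.]]
```

View pics/w.png

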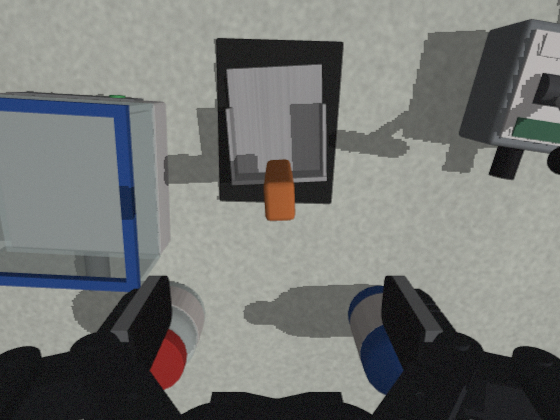

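The wrist view shows the scoop's handle at about (280, 203), lip corners (228,69)/(322,66): scoop ~3-4 mm more to +y than fitted. Correct and grasp.

>>> jog_arm(
  deltas=[
    [-1,[0,0.008,-0.1],[0,0,0.0125]],
    [-1,[0,0.008,-0.2],[0,0,0.0125]],
    [-1,[0,0.008,-0.3],[0,0,0.0125]],
    [-1,[0,0.008,-0.37],[0,0,0.0125]],
    [-1,[0,0.008,-0.42],[0,0,0.0125]],
    [-1,[0,0.008,-0.42],[0,0,0.0125]],
    [-1,[0,0.008,-0.42],[0,0,0.0125]],
  ],
)

```text
t: 4.48
tool_pos: [0.5996, 0.0512, 0.0646]
tool_rot: [-0.021, -3.139, 0.0]
contact_force: [0.2, -1.3, 0.3]
opening: 0.0853
grip_force: 0.0
```

>>> jog_arm(
  deltas=[
    [1,[0,0,0],[0,0,0]],
    [1,[0,0,0],[0,0,0]],
    [1,[0,0,0],[0,0,0]],
    [1,[0,0,0],[0,0,0]],
    [1,[0,0,0],[0,0,0]],
    [1,[0,0,0],[0,0,0]],
    [1,[0,0,0],[0,0,0]],
    [1,[0,0,0],[0,0,0]],
    [1,[0,0,0],[0,0,0]],
    [1,[0,0,0],[0,0,0]],
  ],
  squeeze=120,
)

```text
t: 5.32
tool_pos: [0.6012, 0.051, 0.0667]
tool_rot: [0.02, 3.139, -0.0]
contact_force: [-0.0, -1.4, 5.1]
opening: 0.0204
grip_force: 113.5
```

>>> jog_arm(
  deltas=[
    [1,[0,0,0.1],[0,0,0]],
    [1,[0,0,0.2],[0,0,0]],
    [1,[0,0,0.3],[0,0,0]],
    [1,[0,0,0.375],[0,0,0]],
    [1,[0,0,0.375],[0,0,0]],
  ],
)

```text
t: 5.73
tool_pos: [0.6037, 0.0513, 0.2237]
tool_rot: [0.019, 3.129, -0.0]
contact_force: [1.6, 0.2, -1.2]
opening: 0.0212
grip_force: 113.7
```

>>> jog_arm(
  deltas=[
    [1,[0.01,-0.08,0],[0,0,0.003]],
    [1,[0.025,-0.17,0],[0,0,0.006]],
    [1,[0.04,-0.26,0],[0,0,0.01]],
    [1,[0.05,-0.35,0],[0,0,0.013]],
    [1,[0.07,-0.44,0],[0,0,0.016]],
    [1,[0.08,-0.53,0],[0,0,0.02]],
    [1,[0.09,-0.62,0],[0,0,0.023]],
    [1,[0.11,-0.71,0],[0,0,0.026]],
    [1,[0.12,-0.8,0],[0,0,0.03]],
    [1,[0.135,-0.9,0],[0,0,0.033]],
    [1,[0.148,-0.988,0],[0,0,0.033]],
    [1,[0.148,-0.988,0],[0,0,0.033]],
  ],
)

```text
t: 6.73
tool_pos: [0.6578, -0.3502, 0.2117]
tool_rot: [0.134, -3.135, 0.001]
contact_force: [-0.5, 0.9, -1.4]
opening: 0.021
grip_force: 114.0
```

>>> jog_arm(
  deltas=[
    [1,[0,0,-0.09],[0,0,0]],
    [1,[0,0,-0.18],[0,0,0]],
    [1,[0,0,-0.235],[0,0,0]],
    [1,[0,0,-0.235],[0,0,0]],
    [1,[0,0,-0.235],[0,0,0]],
  ],
)

```text
t: 7.15
tool_pos: [0.6575, -0.3424, 0.1172]
tool_rot: [0.143, -3.133, -0.007]
contact_force: [0.2, 0.4, -1.1]
opening: 0.0206
grip_force: 114.3
```

```bash
python3 - <<'E'
from h import *
from scipy.spatial.transform import Rotation as R
o=ctrl.get_obs(); M=R.from_rotvec(o["tool_rot"]).as_matrix(); print(o["t"],o["tool_pos"],o["q"].round(2)); print(M.round(4),o["opening"])
im=ctrl.get_image("wrist"); cv2.imwrite("pics/w2.png",cv2.resize(im[:,:,::-1],(784,588),interpolation=cv2.INTER_CUBIC))
im=ctrl.get_image("side"); cv2.imwrite("pics/s2.png",cv2.resize(im[210:390,200:400,::-1],None,fx=4,fy=4,interpolation=cv2.INTER_CUBIC)[:600])
E
```

```text
7.15 [ 0.65749198 -0.34244642  0.11720573] [-0.58  0.4   1.4   0.    1.35 -2.24]
[[-0.9958 -0.0913 -0.0059]
 [-0.0914  0.9958  0.004 ]
 [ 0.0055  0.0045 -1.    ]] 0.02061480968610841
```

View pics/w2.png

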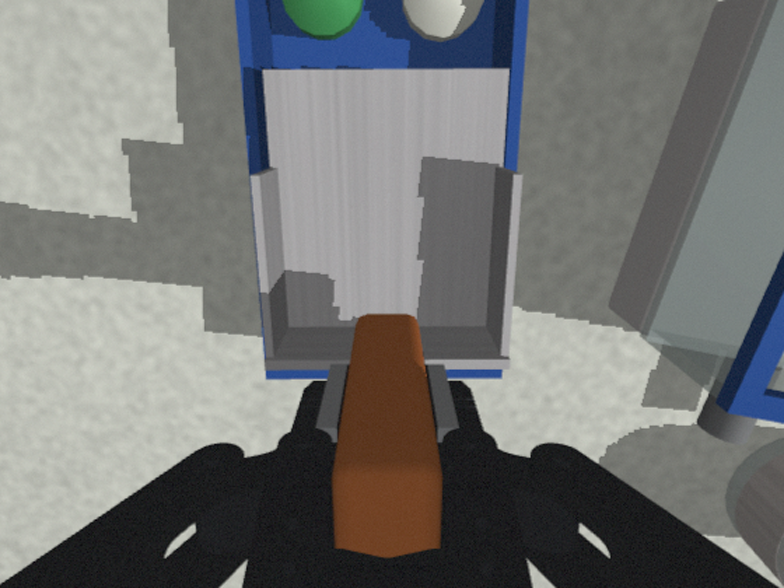

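Wrist view: scoop is centred over the tub (lip 264-509 vs tub 239-527 at row 68), yaw matched, lip clear of the tablets. Lower it.

>>> jog_arm(
  deltas=[
    [1,[0,-0.0035,-0.03],[0,0,0]],
    [1,[0,-0.0035,-0.06],[0,0,0]],
    [1,[0,-0.0035,-0.09],[0,0,0]],
    [1,[0,-0.0035,-0.105],[0,0,0]],
    [1,[0,-0.0035,-0.115],[0,0,0]],
    [1,[0,-0.0035,-0.115],[0,0,0]],
    [1,[0,-0.0035,-0.115],[0,0,0]],
  ],
)

```text
t: 7.83
tool_pos: [0.6593, -0.3453, 0.0749]
tool_rot: [0.143, -3.138, -0.001]
contact_force: [0.9, -0.5, -1.4]
opening: 0.0208
grip_force: 114.3
```

>>> jog_arm(
  deltas=[
    [1,[0,0,-0.004],[0.001,-0.011,0]],
    [1,[0,0,-0.008],[0.001,-0.011,0]],
    [1,[0,0,-0.01],[0.001,-0.011,0]],
    [1,[0,0,-0.011],[0.001,-0.011,0]],
    [1,[0,0,-0.011],[0.001,-0.011,0]],
  ],
)

```text
t: 8.25
tool_pos: [0.6596, -0.3454, 0.0711]
tool_rot: [-0.142, 3.104, 0.002]
contact_force: [-0.8, 0.4, -2.1]
opening: 0.0205
grip_force: 114.2
```

>>> jog_arm(
  deltas=[
    [1,[0,0,-0.003],[0,0,0]],
    [1,[0,0,-0.003],[0,0,0]],
    [1,[0,0,-0.003],[0,0,0]],
  ],
)

```text
t: 8.5
tool_pos: [0.6599, -0.3455, 0.0707]
tool_rot: [-0.142, 3.103, 0.002]
contact_force: [-0.0, 0.1, 1.4]
opening: 0.0208
grip_force: 115.0
```

>>> jog_arm(
  deltas=[
    [1,[0,0,-0.003],[0,0,0]],
    [1,[0,0,-0.003],[0,0,0]],
    [1,[0,0,-0.003],[0,0,0]],
  ],
)

```text
t: 8.75
tool_pos: [0.6602, -0.3456, 0.0704]
tool_rot: [-0.142, 3.102, 0.001]
contact_force: [0.2, 1.6, 5.3]
opening: 0.0207
grip_force: 115.5
```

>>> jog_arm(
  deltas=[
    [1,[-0.02,-0.0018,0],[0,0,0]],
    [1,[-0.04,-0.0037,0],[0,0,0]],
    [1,[-0.06,-0.0055,0],[0,0,0]],
    [1,[-0.08,-0.0073,0],[0,0,0]],
    [1,[-0.1,-0.0092,0],[0,0,0]],
    [1,[-0.12,-0.011,0],[0,0,0]],
    [1,[-0.14,-0.0128,0],[0,0,0]],
    [1,[-0.16,-0.0147,0],[0,0,0]],
    [1,[-0.16,-0.0147,0],[0,0,0]],
  ],
)

```text
t: 9.5
tool_pos: [0.5957, -0.3526, 0.0708]
tool_rot: [-0.141, 3.101, -0.002]
contact_force: [1.8, -0.8, 6.2]
opening: 0.0209
grip_force: 115.4
```

```bash
python3 - <<'E'
from h import *
im=ctrl.get_image("wrist"); cv2.imwrite("pics/w3.png",cv2.resize(im[:,:,::-1],(784,588),interpolation=cv2.INTER_CUBIC))
E
```

```text
(no output)
```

View pics/w3.png

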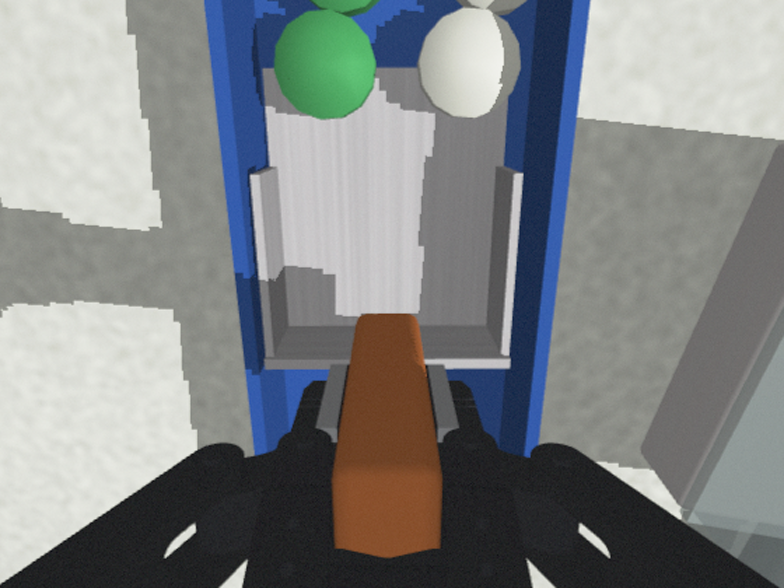

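Both first tablets are sliding up over the lip (green ~(325,65), white ~(465,62)); scoop is well centred. Continue.

>>> jog_arm(
  deltas=[
    [1,[-0.02,-0.0018,0],[0,0,0]],
    [1,[-0.04,-0.0037,0],[0,0,0]],
    [1,[-0.06,-0.0055,0],[0,0,0]],
    [1,[-0.08,-0.0073,0],[0,0,0]],
    [1,[-0.1,-0.0092,0],[0,0,0]],
    [1,[-0.12,-0.011,0],[0,0,0]],
    [1,[-0.14,-0.0128,0],[0,0,0]],
    [1,[-0.155,-0.0142,0],[0,0,0]],
    [1,[-0.165,-0.0151,0],[0,0,0]],
    [1,[-0.165,-0.0151,0],[0,0,0]],
  ],
)

```text
t: 10.38
tool_pos: [0.5376, -0.3597, 0.0754]
tool_rot: [-0.136, 3.082, -0.01]
contact_force: [17.8, 1.1, 8.1]
opening: 0.0206
grip_force: 115.3
```

```bash
cat > blobs.py <<'E'
from h import *
import sys
n=sys.argv[1]; im=ctrl.get_image(n); cv2.imwrite(f"pics/{sys.argv[2]}.png",im[:,:,::-1])
hsv=cv2.cvtColor(im,cv2.COLOR_RGB2HSV)
g=cv2.inRange(hsv,(45,100,40),(80,255,255))
k,_,st,ce=cv2.connectedComponentsWithStats(g)
print([(st[i,:4].tolist(),int(st[i,4])) for i in range(1,k) if st[i,4]>30])
E
python3 blobs.py wrist w4
```

```text
[([189, 0, 126, 152], 11535)]
```

>>> jog_arm(
  deltas=[
    [1,[0.01,0.001,0.002],[-0.001,0.011,0]],
    [1,[0.02,0.002,0.004],[-0.002,0.022,0]],
    [1,[0.035,0.003,0.006],[-0.003,0.033,0]],
    [1,[0.05,0.0045,0.008],[-0.004,0.044,0]],
    [1,[0.067,0.006,0.01],[-0.005,0.055,0]],
    [1,[0.085,0.008,0.012],[-0.006,0.066,0]],
    [1,[0.103,0.0095,0.015],[-0.007,0.077,0]],
    [1,[0.12,0.011,0.018],[-0.008,0.088,0]],
    [1,[0.137,0.0125,0.021],[-0.009,0.099,0]],
    [1,[0.152,0.014,0.024],[-0.01,0.11,0]],
    [1,[0.16,0.0147,0.027],[-0.011,0.122,0]],
    [1,[0.16,0.0147,0.027],[-0.011,0.122,0]],
  ],
)

```text
t: 11.43
tool_pos: [0.5938, -0.3507, 0.0773]
tool_rot: [0.13, -2.787, 0.02]
contact_force: [-0.4, 0.2, -3.6]
opening: 0.0208
grip_force: 114.9
```

```bash
python3 blobs.py wrist w5; python3 - <<'E'
from h import *
a=cv2.imread("pics/w4.png");b=cv2.imread("pics/w5.png");s=ctrl.get_image("side")[200:390,190:400,::-1]
s=cv2.resize(s,(464,420),interpolation=cv2.INTER_CUBIC)
top=np.hstack([cv2.resize(a,(400,300)),cv2.resize(b,(400,300))])
bot=np.hstack([cv2.resize(s,(331,300)),np.zeros((300,469,3),np.uint8)])
cv2.imwrite("pics/m.png",np.vstack([top,bot]))
E
```

```text
[([202, 0, 56, 49], 2283), ([197, 73, 98, 126], 6874)]
```

View pics/m.png

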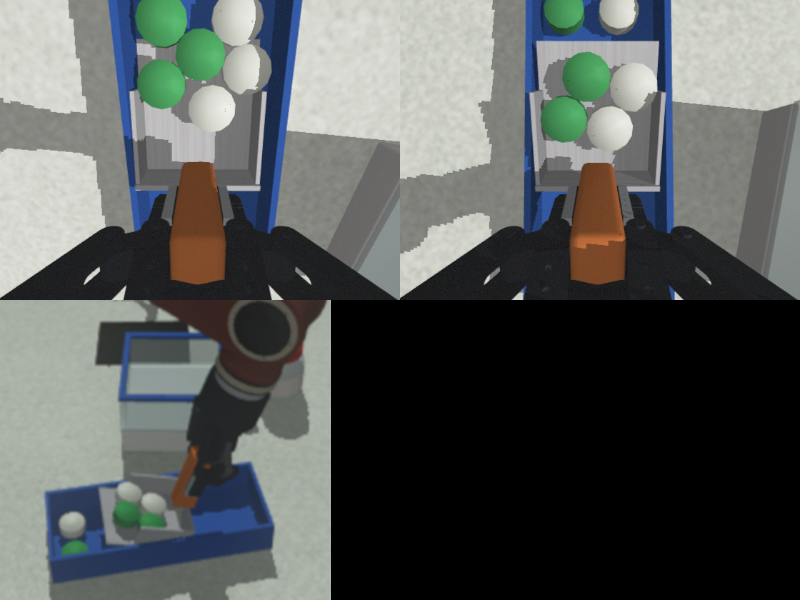

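Four tablets sit inside the scoop (two green, two white), and two remain in the tub's near end. Lift with the scoop tilted back.

>>> jog_arm(
  deltas=[
    [1,[0,0,0.02],[-0.001,0.01,0]],
    [1,[0,0,0.05],[-0.002,0.02,0]],
    [1,[0,0,0.09],[-0.0025,0.028,0]],
    [1,[0,0,0.14],[-0.0025,0.028,0]],
    [1,[0,0,0.19],[-0.0025,0.028,0]],
    [1,[0,0,0.24],[-0.0025,0.028,0]],
    [1,[0,0,0.28],[-0.0025,0.028,0]],
    [1,[0,0,0.31],[-0.0025,0.028,0]],
    [1,[0,0,0.325],[-0.0025,0.028,0]],
    [1,[0,0,0.325],[-0.0025,0.028,0]],
  ],
)

```text
t: 12.37
tool_pos: [0.5936, -0.3519, 0.211]
tool_rot: [0.123, -2.703, 0.029]
contact_force: [0.3, 1.0, -2.5]
opening: 0.0207
grip_force: 115.5
```

```bash
python3 blobs.py wrist w6; python3 blobs.py side s6
```

```text
[([200, 132, 92, 116], 6210)]
[([271, 280, 33, 16], 256), ([230, 352, 16, 9], 105)]
```

>>> jog_arm(
  deltas=[
    [1,[0.015,0.02,0],[0,0,-0.003]],
    [1,[0.04,0.06,0],[0,0,-0.008]],
    [1,[0.075,0.11,0],[0,0,-0.014]],
    [1,[0.115,0.165,0],[0,0,-0.021]],
    [1,[0.155,0.22,0],[0,0,-0.028]],
    [1,[0.195,0.275,0],[0,0,-0.035]],
    [1,[0.235,0.33,0],[0,0,-0.042]],
    [1,[0.27,0.385,0],[0,0,-0.048]],
    [1,[0.305,0.43,0],[0,0,-0.053]],
    [1,[0.33,0.47,0],[0,0,-0.057]],
    [1,[0.35,0.4925,0],[0,0,-0.059]],
    [1,[0.35,0.4925,0],[0,0,-0.059]],
  ],
)

```text
t: 13.47
tool_pos: [0.7343, -0.1516, 0.2073]
tool_rot: [-0.123, -2.699, -0.03]
contact_force: [-1.1, 0.1, -3.3]
opening: 0.0207
grip_force: 115.2
```

```bash
python3 blobs.py wrist w7; python3 - <<'E'
from h import *
from scipy.spatial.transform import Rotation as R
o=ctrl.get_obs(); M=R.from_rotvec(o["tool_rot"]).as_matrix(); print(o["t"],o["tool_pos"],o["q"].round(2)); print(M.round(3))
E
```

```text
[([1, 0, 40, 27], 851), ([200, 132, 92, 116], 6201)]
13.5167 [ 0.73357266 -0.15334812  0.20776325] [-0.28  0.65  0.95 -0.08  1.97 -1.77]
[[-0.901  0.092 -0.424]
 [ 0.083  0.996  0.04 ]
 [ 0.426  0.001 -0.905]]
```

>>> jog_arm(
  deltas=[
    [1,[-0.01,0.001,-0.012],[-0.003,-0.034,0]],
    [1,[-0.022,0.002,-0.025],[-0.0065,-0.069,0]],
    [1,[-0.033,0.003,-0.038],[-0.01,-0.103,0]],
    [1,[-0.0435,0.0042,-0.05],[-0.013,-0.138,0]],
    [1,[-0.059,0.0055,-0.048],[-0.016,-0.166,0]],
    [1,[-0.075,0.007,-0.045],[-0.0185,-0.1935,0]],
    [1,[-0.094,0.009,-0.043],[-0.021,-0.221,0]],
    [1,[-0.112,0.0107,-0.04],[-0.024,-0.249,0]],
    [1,[-0.143,0.0135,-0.034],[-0.028,-0.29,0]],
    [1,[-0.177,0.017,-0.0275],[-0.0316,-0.332,0]],
    [1,[-0.213,0.02,-0.024],[-0.0355,-0.373,0]],
    [1,[-0.25,0.024,-0.02],[-0.0395,-0.415,0]],
  ],
)

```text
t: 14.52
tool_pos: [0.6316, -0.1459, 0.2017]
tool_rot: [0.108, 2.287, -0.053]
contact_force: [1.3, 2.0, -1.6]
opening: 0.0205
grip_force: 115.4
```

```bash
python3 blobs.py wrist w8;python3 blobs.py side s8;python3 blobs.py scene c8
```

```text
[([177, 0, 73, 56], 3307)]
[([283, 251, 12, 8], 75), ([230, 353, 15, 8], 93)]
[([556, 36, 4, 20], 56), ([213, 153, 9, 8], 64), ([239, 191, 11, 9], 58), ([348, 263, 14, 12], 53), ([409, 270, 18, 10], 64)]
```

>>> jog_arm(
  deltas=[
    [1,[0,0,0.03],[-0.003,-0.03,0]],
    [1,[-0.01,0,0.06],[-0.006,-0.06,0]],
    [1,[-0.02,0.002,0.09],[-0.006,-0.06,0]],
    [1,[-0.02,0.002,0.15],[-0.006,-0.06,0]],
    [1,[-0.02,0.002,0.2],[-0.006,-0.06,0]],
    [1,[-0.02,0.002,0.2],[-0.006,-0.06,0]],
    [1,[-0.02,0.002,0.2],[-0.006,-0.06,0]],
  ],
)

```text
t: 15.25
tool_pos: [0.6268, -0.1451, 0.2856]
tool_rot: [0.096, 2.099, -0.061]
contact_force: [0.3, 0.5, -2.2]
opening: 0.0205
grip_force: 115.5
```

```bash
python3 blobs.py wrist w9;python3 blobs.py side s9;python3 blobs.py scene c9; python3 - <<'E'
from h import *
ho=[.5947,-.1403,-.0951]
print(proj("wrist",T(ho,[[x,y,.06] for x in(-.069,.069) for y in(-.069,.069)])).round(0).tolist())
# scoop interior px in wrist: fixed relative; whitish/green check: colour means along rows of scoop centre columns
im=ctrl.get_image("wrist"); hsv=cv2.cvtColor(im,cv2.COLOR_RGB2HSV)
for r in range(60,250,20): print(r,[tuple(int(v) for v in hsv[r,c]) for c in (200,230,260,290,320,345)])
s=ctrl.get_image("side"); 
def show(n,x0,x1,y0,y1,st):
    im=ctrl.get_image(n); g=cv2.cvtColor(im,cv2.COLOR_RGB2GRAY); print(n)
    for r in range(y0,y1,st): print(r,' '.join("%3d"%v for v in g[r,x0:x1:st]))
show("side",265,336,220,300,3)
E
```

```text
[]
[([284, 255, 13, 4], 38), ([229, 352, 17, 10], 115)]
[([556, 36, 4, 20], 55), ([218, 193, 11, 10], 87), ([235, 193, 11, 8], 78), ([348, 263, 14, 12], 54), ([409, 270, 18, 10], 65)]
[[50.0, -459.0], [500.0, -458.0], [173.0, -50.0], [378.0, -50.0]]
60 [(165, 4, 142), (120, 2, 148), (0, 0, 108), (135, 7, 147), (0, 0, 149), (150, 3, 148)]
80 [(150, 2, 142), (30, 2, 148), (170, 7, 111), (90, 2, 113), (135, 3, 152), (140, 5, 145)]
100 [(0, 0, 145), (0, 2, 147), (150, 5, 109), (0, 0, 114), (120, 2, 111), (165, 4, 143)]
120 [(170, 5, 145), (160, 5, 147), (135, 9, 108), (120, 2, 112), (150, 2, 112), (150, 2, 107)]
140 [(150, 2, 133), (120, 2, 146), (120, 5, 110), (135, 4, 114), (135, 5, 111), (140, 7, 108)]
160 [(0, 0, 72), (135, 5, 111), (90, 2, 108), (0, 2, 111), (135, 5, 109), (60, 2, 106)]
180 [(150, 3, 76), (140, 7, 113), (0, 0, 110), (150, 2, 110), (135, 9, 108), (165, 5, 107)]
200 [(15, 7, 77), (120, 2, 108), (105, 5, 110), (0, 0, 111), (160, 7, 106), (160, 7, 104)]
220 [(0, 7, 74), (0, 2, 105), (150, 2, 109), (110, 7, 112), (30, 2, 106), (0, 0, 104)]
240 [(0, 3, 74), (120, 6, 81), 
[... 2060 characters left out ...]

280 152 128 122 122 122 122 123 122 122 121 122 122 121 121 121 121 120 121 120 120 120 120 124  92
283 152 106 106 104 104 103 104 102 103 103 103 103 102 101 101 101 101 101 101 101 101 100  99  90
286 153 109 107 107 106 107 106 106 106 106 106 105 105 106 105 106 105 105 105 106 106 105 105  90
289 153 110 107 107 106 106 106 106 105 106 105 105 105 104 105 104 104 104 104 105 104 104 103  89
292 152 104 106 105 106 106 104 105 105 105 104 104 105 105 104 104 104 104 105 104 104 105 103  91
295 150  97  97  96  96  96  96  95  95  96  98  98  99  98  99  99 100 100 101 101 101 102 100  89
298 151  91  89  89  89  87  88  88  87  87  89  88  88  88  88  89  86  88  87  87  89  89  90  90
```

```bash
python3 - <<'E'
from h import *
from scipy.spatial.transform import Rotation as R
o=ctrl.get_obs(); a=R.from_rotvec(o["tool_rot"]); b=R.from_rotvec([.0204,3.1415,0])
print((b*a.inv()).as_rotvec()/np.pi, (np.array([.6005,.051,.22])-o["tool_pos"])/.4)
E
```

```text
[0.01773491 0.32867026 0.02334366] [-0.06122362  0.48696517 -0.14765374]
```

>>> jog_arm(
  deltas=[
    [1,[0,0.03,0],[0.002,0.036,0.0025]],
    [1,[0,0.08,0],[0.004,0.073,0.005]],
    [1,[0,0.13,0],[0.006,0.11,0.008]],
    [1,[-0.01,0.18,0],[0.008,0.146,0.01]],
    [1,[-0.02,0.23,0],[0.01,0.183,0.013]],
    [1,[-0.03,0.28,0],[0.012,0.22,0.0155]],
    [1,[-0.04,0.33,-0.03],[0.014,0.256,0.018]],
    [1,[-0.05,0.38,-0.06],[0.0158,0.292,0.0205]],
    [1,[-0.061,0.43,-0.1],[0.0177,0.3287,0.0233]],
    [1,[-0.061,0.487,-0.148],[0.0177,0.3287,0.0233]],
    [1,[-0.061,0.487,-0.148],[0.0177,0.3287,0.0233]],
    [1,[-0.061,0.487,-0.148],[0.0177,0.3287,0.0233]],
  ],
)

```text
t: 16.55
tool_pos: [0.6001, 0.0518, 0.2191]
tool_rot: [-0.016, -3.14, 0.001]
contact_force: [0.0, -0.2, -1.5]
opening: 0.0207
grip_force: 115.3
```

>>> jog_arm(
  deltas=[
    [1,[0,0,-0.09],[0,0,0]],
    [1,[0,0,-0.18],[0,0,0]],
    [1,[0,0,-0.26],[0,0,0]],
    [1,[0,0,-0.31],[0,0,0]],
    [1,[0,0,-0.335],[0,0,0]],
    [1,[0,0,-0.35],[0,0,0]],
    [1,[0,0,-0.35],[0,0,0]],
    [1,[0,0,-0.35],[0,0,0]],
  ],
)

```text
t: 17.22
tool_pos: [0.6023, 0.0504, 0.0841]
tool_rot: [0.02, 3.135, -0.002]
contact_force: [-0.5, 0.1, -1.2]
opening: 0.0205
grip_force: 115.5
```

>>> jog_arm(
  deltas=[
    [1,[0,0,-0.01],[0,0,0]],
    [1,[0,0,-0.02],[0,0,0]],
    [1,[0,0,-0.02],[0,0,0]],
    [1,[0,0,-0.02],[0,0,0]],
  ],
)

```text
t: 17.55
tool_pos: [0.601, 0.0508, 0.0743]
tool_rot: [0.019, 3.138, -0.002]
contact_force: [-0.1, 0.4, -2.0]
opening: 0.0209
grip_force: 115.5
```

>>> jog_arm(
  deltas=[
    [1,[0,0,-0.006],[0,0,0]],
    [1,[0,0,-0.012],[0,0,0]],
    [1,[0,0,-0.012],[0,0,0]],
    [1,[0,0,-0.012],[0,0,0]],
  ],
)

```text
t: 17.88
tool_pos: [0.6017, 0.0508, 0.0702]
tool_rot: [0.019, 3.137, -0.001]
contact_force: [1.0, -0.4, 2.8]
opening: 0.0209
grip_force: 116.3
```

>>> jog_arm(
  deltas=[
    [1,[0,0,-0.004],[0,0,0]],
    [1,[0,0,-0.004],[0,0,0]],
    [1,[0,0,-0.004],[0,0,0]],
  ],
)

```text
t: 18.13
tool_pos: [0.6021, 0.0507, 0.0697]
tool_rot: [0.019, 3.137, -0.001]
contact_force: [1.8, -0.5, 8.9]
opening: 0.0209
grip_force: 116.9
```

>>> jog_arm(
  deltas=[
    [0.3,[0,0,0],[0,0,0]],
    [0,[0,0,0],[0,0,0]],
    [-0.5,[0,0,0],[0,0,0]],
    [-1,[0,0,0],[0,0,0]],
    [-1,[0,0,0],[0,0,0]],
    [-1,[0,0,0],[0,0,0]],
    [-1,[0,0,0],[0,0,0]],
    [-1,[0,0,0],[0,0,0]],
  ],
  squeeze=40,
)

```text
t: 18.8
tool_pos: [0.6009, 0.0508, 0.0676]
tool_rot: [0.019, 3.139, -0.001]
contact_force: [0.5, 0.4, 0.2]
opening: 0.0855
grip_force: 0.0
```

>>> jog_arm(
  deltas=[
    [-1,[0,0,0.08],[0,0,0]],
    [-1,[0,0,0.17],[0,0,0]],
    [-1,[0,0,0.27],[0,0,0]],
    [-1,[0,0,0.37],[0,0,0]],
    [-1,[0,0,0.42],[0,0,0]],
    [-1,[0,0,0.42],[0,0,0]],
    [-1,[0,0,0.42],[0,0,0]],
  ],
)

```text
t: 19.38
tool_pos: [0.6019, 0.0507, 0.2379]
tool_rot: [0.019, 3.135, -0.002]
contact_force: [-0.5, -0.5, -1.1]
opening: 0.0854
grip_force: 0.0
```

```bash
python3 blobs.py wrist w10; python3 - <<'E'
from h import *
from scipy.spatial.transform import Rotation as R
o=ctrl.get_obs(); print(o["tool_pos"],o["opening"])
im=cv2.imread("pics/w10.png"); hsv=cv2.cvtColor(im,cv2.COLOR_BGR2HSV)
m=cv2.inRange(hsv,(3,140,50),(16,255,255)); ys,xs=np.where(m); print("orange",xs.min(),xs.max(),ys.min(),ys.max(), "earlier ~265-295,160-220")
m=cv2.inRange(cv2.cvtColor(im,cv2.COLOR_BGR2GRAY),0,45)[:230,190:360]; ys,xs=np.where(m); print("mat",xs.min()+190,xs.max()+190,ys.min(),ys.max(),"earlier 215-343,38-203")
# scoop fit check: predicted lip & handle
for p in [(.558,.051,-.016),(.561,.051,-.016)]:
    print(proj("wrist",T(p,[[-.055,.045,.006],[-.055,-.045,.006],[.027,.011,.128],[.057,-.011,.128]])).round(0).tolist())
g=cv2.cvtColor(im,cv2.COLOR_BGR2GRAY); print("col 245:",g[40:100:3,245].tolist()); print("row 90:",g[90,205:345:4].tolist())
E
python3 blobs.py side s10; python3 blobs.py scene c10
```

```text
[([110, 86, 15, 3], 31), ([18, 126, 46, 39], 1396), ([0, 167, 31, 38], 955)]
[0.60078186 0.05079228 0.23538648] 0.08559934328020485
orange 153 291 161 361 earlier ~265-295,160-220
mat 216 343 34 202 earlier 215-343,38-203
[[322.0, 68.0], [227.0, 68.0], [289.0, 184.0], [259.0, 224.0]]
[[322.0, 72.0], [228.0, 71.0], [289.0, 188.0], [259.0, 228.0]]
col 245: [26, 29, 36, 30, 29, 30, 28, 34, 32, 38, 145, 147, 145, 145, 143, 145, 144, 144, 145, 143]
row 90: [168, 167, 163, 47, 31, 26, 19, 142, 145, 144, 144, 144, 141, 139, 141, 138, 137, 142, 144, 138, 144, 142, 141, 141, 145, 146, 141, 141, 144, 143, 37, 35, 35, 38, 167]
[([284, 255, 12, 5], 44), ([230, 353, 16, 8], 92)]
[([556, 36, 4, 20], 55), ([213, 153, 9, 8], 61), ([218, 193, 10, 10], 78), ([236, 193, 10, 8], 73), ([348, 263, 14, 12], 53), ([410, 270, 17, 10], 63)]
```

```bash
python3 - <<'E'
from h import *
for n,f in [("side","s10"),("scene","c10")]:
    a=cv2.imread(f"pics/{n}0.png"); b=cv2.resize(cv2.imread(f"pics/{f}.png"),(800,600),interpolation=cv2.INTER_CUBIC)
    d=(np.abs(a.astype(int)-b).max(2)>25).astype(np.uint8)
    d=cv2.morphologyEx(d,cv2.MORPH_OPEN,np.ones((5,5)))
    k,_,st,ce=cv2.connectedComponentsWithStats(d); print(n)
    for i in range(1,k):
        c=ce[i]; w=ray(n,*(c*.7),.02); p=cv2.cvtColor(b[int(c[1])-2:int(c[1])+3,int(c[0])-2:int(c[0])+3],cv2.COLOR_BGR2HSV).mean((0,1)).round()
        print(st[i].tolist(),w[:2].round(3),p)
E
```

```text
side
[2, 0, 68, 194, 3239] [-0.674  1.605] [  4. 144.  39.]Traceback (most recent call last):
  File "<stdin>", line 8, in <module>
cv2.error: OpenCV(4.12.0) /io/opencv/modules/imgproc/src/color.cpp:199: error: (-215:Assertion failed) !_src.empty() in function 'cvtColor'
```

```bash
python3 - <<'E'
from h import *
for n,f in [("side","s10"),("scene","c10")]:
    a=cv2.imread(f"pics/{n}0.png"); b=cv2.resize(cv2.imread(f"pics/{f}.png"),(800,600),interpolation=cv2.INTER_CUBIC)
    d=(np.abs(a.astype(int)-b).max(2)>25).astype(np.uint8)
    d=cv2.morphologyEx(d,cv2.MORPH_OPEN,np.ones((5,5)))
    k,_,st,ce=cv2.connectedComponentsWithStats(d); print(n)
    for i in range(1,k):
        c=ce[i]; w=ray(n,*(c*.7),.02)
        if .2<w[0]<1 and -.6<w[1]<.5:
            p=b[int(c[1]),int(c[0])]; print(st[i].tolist(),w[:2].round(3),p)
E
```

```text
side
[404, 211, 9, 17, 121] [0.602 0.423] [133 143 135]
[351, 255, 8, 6, 45] [0.473 0.269] [134 144 137]
[312, 258, 13, 20, 203] [0.394 0.239] [81 86 82]
[406, 344, 33, 31, 622] [ 0.587 -0.08 ] [108 116 110]
[471, 353, 6, 15, 80] [ 0.679 -0.091] [112  64  42]
[411, 378, 7, 5, 35] [ 0.57  -0.132] [67 78 59]
[429, 378, 21, 19, 335] [ 0.61  -0.154] [67 79 59]
[382, 465, 24, 23, 471] [ 0.525 -0.334] [63 37 25]
[353, 468, 24, 23, 456] [ 0.482 -0.335] [64 40 28]
[326, 475, 8, 6, 43] [ 0.431 -0.328] [69 44 33]
[466, 475, 19, 22, 354] [ 0.639 -0.363] [113  61  35]
[406, 483, 29, 21, 447] [ 0.561 -0.368] [61 32 18]
[328, 492, 49, 23, 639] [ 0.464 -0.379] [62 37 26]
[377, 494, 10, 13, 96] [ 0.506 -0.375] [61 34 22]
[390, 499, 16, 7, 99] [ 0.528 -0.381] [61 34 21]
[59, 528, 257, 72, 4347] [ 0.274 -0.454] [78 83 79]
[476, 542, 27, 58, 1188] [ 0.638 -0.496] [133 142 136]
[402, 577, 15, 6, 79] [ 0.535 -0.501] [73 78 74]
[393, 579, 6, 5, 30] [ 0.518 -0.501] [72 76 72]
scene
[274, 218, 48, 46, 1066] [ 0.512 -0.363] [84 36 12]
[392, 219, 5, 6, 30] [ 0.308 -0.247] [20 18 15]
[385, 223, 6, 7, 40] [ 0.331 -0.247] [154 167 164]
[239, 251, 40, 54, 622] [ 0.659 -0.336] [159  68  20]
[289, 267, 11, 10, 79] [ 0.592 -0.294] [151  61  13]
[310, 275, 18, 16, 235] [ 0.58  -0.227] [ 47 118  24]
[335, 274, 17, 25, 330] [ 0.549 -0.179] [ 54 134  27]
[359, 288, 10, 9, 74] [ 0.536 -0.131] [80 35 15]
[601, 328, 43, 26, 592] [0.285 0.362] [  8  15 175]
[534, 342, 37, 27, 393] [0.41  0.279] [107 115 113]
[609, 356, 6, 7, 38] [0.343 0.373] [118 121 122]
[579, 360, 45, 27, 570] [0.388 0.376] [ 26  86 111]
[583, 378, 9, 6, 53] [0.424 0.366] [ 11 162 212]
```

>>> jog_arm(
  deltas=[
    [1,[-0.06,0.08,0],[0,0,0]],
    [1,[-0.64,0.8725,0],[0,0,0]],
    [1,[-0.64,0.8725,0],[0,0,0]],
    [1,[-0.64,0.8725,0],[0,0,0]],
    [1,[-0.64,0.8725,0],[0,0,0]],
    [1,[-0.64,0.8725,0],[0,0,0]],
    [1,[-0.64,0.8725,0],[0,0,0]],
    [1,[-0.64,0.8725,0],[0,0,0]],
    [1,[-0.64,0.8725,0],[0,0,0]],
    [1,[-0.64,0.8725,0],[0,0,0]],
    [1,[-0.64,0.8725,0],[0,0,0]],
    [1,[-0.64,0.8725,0],[0,0,0]],
  ],
)

```text
t: 20.53
tool_pos: [0.3417, 0.4016, 0.2332]
tool_rot: [-0.011, -3.141, 0.004]
contact_force: [0.3, 0.1, -1.0]
opening: 0.0
grip_force: 0.0
```

>>> jog_arm(
  deltas=[
    [1,[0,0,0],[0,0,0]],
    [1,[0,0,0],[0,0,0]],
    [1,[0,0,-0.09],[0,0,0]],
    [1,[0,0,-0.18],[0,0,0]],
    [1,[0,0,-0.26],[0,0,0]],
    [1,[0,0,-0.26],[0,0,0]],
    [1,[0,0,-0.26],[0,0,0]],
  ],
)

```text
t: 21.12
tool_pos: [0.3446, 0.3977, 0.1296]
tool_rot: [-0.023, -3.141, 0.007]
contact_force: [0.7, -0.5, 1.1]
opening: 0.0
grip_force: 0.0
```

Push +x by about 105 mm, then back off and lift well away.

>>> jog_arm(
  deltas=[
    [1,[0.07,0,0],[0,0,0]],
    [1,[0.14,0,0],[0,0,0]],
    [1,[0.2,0,0.01],[0,0,0]],
    [1,[0.24,0,0.01],[0,0,0]],
    [1,[0.265,0,0.01],[0,0,0]],
    [1,[0.265,0,0.01],[0,0,0]],
    [1,[0.265,0,0.01],[0,0,0]],
    [1,[0.2,0,0.05],[0,0,0]],
    [1,[0.18,0,0.15],[0,0,0]],
    [1,[0.18,0,0.25],[0,0,0]],
    [1,[0.18,0,0.3],[0,0,0]],
    [1,[0.18,0,0.3],[0,0,0]],
  ],
)

```text
t: 22.12
tool_pos: [0.4181, 0.4018, 0.2598]
tool_rot: [0.017, 3.129, 0.01]
contact_force: [0.3, 1.1, 0.4]
opening: -0.0
grip_force: 0.0
```

```bash
python3 - <<'E'
from h import *
im=ctrl.get_image("side"); hsv=cv2.cvtColor(im,cv2.COLOR_RGB2HSV)
m=(cv2.inRange(hsv,(0,150,90),(6,255,255))|cv2.inRange(hsv,(172,150,90),(179,255,255)))[110:150,215:270]
ys,xs=np.where(m); print("red grip px",xs.mean()+215,ys.mean()+110,len(xs))
p=[.44,.404,.1125]
for a in(-.6,.6): print(a,proj("side",T(p,[[.085*np.sin(a),0,.065+.085*np.cos(a)]])))
m=(im.max(2)<55)[130:165,265:300]; ys,xs=np.where(m); print("black grip",xs.mean()+265,ys.mean()+130,len(xs),"pred ON",proj("side",T([.539,.2788,-.1935],[[.048,0,.135]])))
o=ctrl.get_obs(); print(o["t"],o["tool_pos"])
E
```

```text
red grip px 249.44444444444446 124.25 36
-0.6 [[219.70951362 129.07706277]]
0.6 [[249.88393812 125.94176576]]
black grip 282.5416666666667 145.48611111111111 72 pred ON [[283.67739121 144.99109725]]
22.1667 [0.41724679 0.40096663 0.25628372]
```

>>> jog_arm(
  deltas=[
    [1,[0,0,0],[0,0,0]],
    [1,[0,0,0],[0,0,0]],
    [1,[0,0,0],[0,0,0]],
    [1,[0,0,0],[0,0,0]],
  ],
)

```text
t: 22.5
tool_pos: [0.4162, 0.3992, 0.2497]
tool_rot: [0.019, 3.141, -0.005]
contact_force: [0.6, -0.2, -0.7]
opening: -0.0001
grip_force: 0.0
```

```bash
python3 -c "
from station import ctrl
print(ctrl.finish_job())"
```

```text
the job is handed in; nothing more can be done
None
```

The job is handed in at about 22.5 s of the 72 s, with no verdict returned: by my camera checks the unit was switched off, four tablets were tipped into the hopper (both green ones seen there, the two white ones inferred) and two left in the tub, the scoop is back upright on its mat, and both isolators are on.

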